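Lift the stamp caddy out of the desk drawer and hold it level

TASK

Pull the top drawer of the little desk cabinet all the way out to its stop, take the wooden stamp caddy by its green grip plate and lift it out of the drawer with the ink tin and brass paperweight still in it. Finish holding it in the air by the gripper alone, still and level, with its underside a few centimetres above the top of the cabinet, the drawer left fully open; do not put it down or let go. Never tip the caddy, leave the lower drawer shut, and do not disturb the other things on the desk.

Things in the scene. Friction and masses are not known exactly. Their poses are not given: they have to be found in the camera images.
- cabinet: cherry-wood desk-top cabinet fixed to the desk, 260 (x, depth) x 300 (y, width) x 190 mm high, two drawers one above the other. Origin at the foot of the middle of its front face; its -x axis points out of the drawer fronts, roughly to the robot. Top drawer: floor 105 mm, side rim 168 mm, top of its 15 mm thick front panel 177 mm above the desk; open-topped, 215 mm long and 258 mm wide inside
- cab_drawer0 (a joint): top drawer: how far it is pulled out (m) along the cabinet's -x; 0 = shut, 0.182 = at its stop, where the front 175 mm of its inside are out from under the cabinet's top. It slides with about 1 N of friction and stays where it is left. It may start up to 12 mm ajar
- cab_drawer0_handle (a point): middle of the top drawer's brass bar handle, 152 mm above the desk: a level round bar 120 mm long, 11 mm thick, along the cabinet's y, its axis 35 mm in front of the drawer's front panel; moves with the drawer; axes as the cabinet's
- cab_drawer1 (a joint): lower drawer, same make (m, 0 = shut); leave it shut
- caddy: open wooden caddy loose on the top drawer's floor, hidden while that is shut: tray 110 (x) x 170 (y) x 22 mm, 5 mm floor and walls; along its middle an upright green grip plate 14 mm thick (x), 160 mm long (y), top 64 mm above the underside. About 0.3 kg. Origin under its centre, z up; x within 10 degrees of the cabinet's, centre about 75 to 105 mm behind the inner face of the drawer's front panel
- caddy_grip (a point): where to pinch the caddy: centre of the grip plate, 52 mm above the caddy's underside and 12 mm below the plate's top; axes as the caddy's (squeeze along its x)
- ink_tin: black and blue ink-pad tin, 34 x 56 x 18 mm, about 70 g, lying loose in the caddy's compartment on its -x side (each compartment is 43 x 160 mm inside); origin under its centre
- weight: brass paperweight disc, 34 mm across, 16 mm high, about 120 g, lying loose in the caddy's compartment on its +x side; origin under its centre
- book: blue closed book, 110 x 170 x 24 mm, lying on the cabinet's top; origin under its centre; leave it alone
- pen_cup: dark round pencil cup, 80 mm wide, 155 mm high with pens; origin under its centre; leave it alone
- phone: white cordless phone standing in its cradle, 85 x 75 x 175 mm; origin under its centre; leave it alone
- stapler: red and black stapler, 140 x 38 x 60 mm; origin under its centre; leave it alone
- frame: light wooden photo frame, 130 x 170 mm, standing; origin under its centre; leave it alone

How it is judged:
On the way, in this order (a step that is already met when the one before it is completed fails the run):
1. the top drawer is pulled out to its stop (within 8 mm), the caddy still in it (value of joint cab_drawer0 above 0.1736 m and height (world z) of caddy below 0.15 m), for 0.2 s.
2. the caddy is held by the fingers with its underside at least 10 mm above the cabinet's top, touching no part of the cabinet (height (world z) of caddy above 0.2 m and contact force between the fingers and caddy above 2 N and contact force between caddy and cabinet below 0.2 N), for 0.3 s.
At the end, for the whole second after the job is handed in: top drawer within 15 mm of its stop; caddy gripped by the fingers, touching nothing else, its underside over 200 mm above the desk (10 mm above the cabinet), level within 0.1 rad, still (under 20 mm/s and 0.15 rad/s), with ink tin and paperweight in it (all of step 2 and value of joint cab_drawer0 above 0.1666 m and angle between caddy's own z axis and vertical below 0.1 rad and linear speed of caddy below 0.02 m/s and angular speed of caddy below 0.15 rad/s and contact force between caddy and book below 0.2 N and contact force between caddy and pen_cup below 0.2 N and contact force between caddy and phone below 0.2 N and contact force between caddy and stapler below 0.2 N and contact force between caddy and frame below 0.2 N and x of ink_tin in the frame of caddy between -0.055 and 0.055 m and y of ink_tin in the frame of caddy between -0.085 and 0.085 m and z of ink_tin in the frame of caddy between -0.002 and 0.02 m and x of weight in the frame of caddy between -0.055 and 0.055 m and y of weight in the frame of caddy between -0.085 and 0.085 m and z of weight in the frame of caddy between -0.002 and 0.02 m); the arm keeps its last pose, push and grip.
It fails at once if the caddy is tipped by more than 17 degrees (angle between caddy's own z axis and vertical above 0.3 rad).
It fails at once if the ink tin or the paperweight comes out of the caddy (not (x of ink_tin in the frame of caddy between -0.055 and 0.055 m and y of ink_tin in the frame of caddy between -0.085 and 0.085 m and z of ink_tin in the frame of caddy between -0.002 and 0.02 m and x of weight in the frame of caddy between -0.055 and 0.055 m and y of weight in the frame of caddy between -0.085 and 0.085 m and z of weight in the frame of caddy between -0.002 and 0.02 m)).
It fails at once if the lower drawer is pulled out by more than 20 mm (value of joint cab_drawer1 above 0.02 m).
It fails at once if another thing on the desk or on the cabinet is moved by more than 25 mm (distance of any of book, pen_cup, phone, stapler, frame from where it was at the start of the episode above 0.025 m).
It also fails if it takes over 53 s, if anything falls off the work surface, if the arm or the gripper's body presses on something with over 40 N, if the wrist force passes 120 N, or if a joint passes its speed limit or range.

ROBOT

A 7-joint arm with a two-finger parallel gripper is mounted at the origin on the work surface. World frame = base frame: x ahead of the robot, y to its left, z up, the work surface at z = 0. Lengths are in m, angles in rad, forces in N, time in s.
With the tool pointing down it reaches from about 0.35 to 0.9 m from the base axis. Payload 7.2 kg.
Tool frame: the origin (TCP) lies midway between the tips of the shut fingers; the grasp point (between the pads) lies 19 mm behind it; x points along the fingers, y is the direction in which the jaws open and shut, and the axes are right-handed (so a half turn about x gives the same grasp; the last joint's range is limited). The gripper opens to 88 mm and grips with 3 to 60 N. Pads are 20 mm wide; open, the fingers measure 115 mm over their backs; the gripper's body (75 mm by 178 mm) begins 61 mm behind the grasp point.
Start: joints at [-1.342, 0.411, -0.013, 1.596, 0.006, 1.134, -0.082], TCP at [0.183, 0.598, 0.189] pointing down, gripper open.
Joint ranges: [-2.95, 2.95], [-0.29, 1.99], [-1.47, 1.44], [0.14, 2.54], [-1.03, 4.17], [0.13, 1.85], [-2.86, 2.86]. Speed limits (rad/s): [2.39, 2.39, 3.01, 3.01, 3.14, 3.14, 3.14].

INTERFACE

Orientations are given as a unit quaternion [w, x, y, z].
In Python, from workcell import state, get_image, job_done gives the robot as it stands.
- The arm moves only by the tool jog_arm, never from a script. Its argument "increments" is a list of rows, each a list of 4 numbers: the shift along the world's x, y, z normalised to -1 to 1, where 1 is 0.2 m, then the turn about the world's z normalised to -1 to 1, where 1 is 90 degrees. A call has 1 to 10 rows; each row is the pose to reach, as a shift and turn from the pose commanded when the call began; what a row does not reach only later rows make up. A row lasts 1/10 s, in which the tool goes at most 50 mm and 8.59 degrees, less where a joint would pass 70% of its speed; a pose out of reach is approached as far as the arm can. A call with a number of a shift or a turn outside -1 to 1 is refused whole. A call with a gripper value outside its range is refused whole. "hand" is the gripper command: -1 is fully open, 1 is shut, values between are in proportion, set as the call begins (left out, the last holds). The fingers move at their own pace and stop on an object; the grip force is fixed at half the most. Time passes only in rows, so rows that repeat a pose let the fingers close. It gives the time, the measured TCP pose, the force and the opening at its end, in the units of the state.
- state(): the state, without advancing time (a new reading comes with each control period).
- get_image(name): name is "side" or "top"; returns a dict with "frame" (400x640x3 uint8, blue, green, red), "intrinsics" (3x3 intrinsics, pixels), "R" (3x3) and "t" (3): a world point X has camera coordinates R X + t. Camera axes: x right, y down, z forward; pixel columns grow to the right and rows downward; lengths in m; the calibration is good to about 2 mm. A picture is of the moment at which its call begins. There is no depth.
- job_done(): hands the job in, once; it reports no verdict.
The state is a dict: "clock": time; "qpos": joint angles; "dq": joint speeds; "tau": joint torques, N m; "position": TCP position; "orientation": TCP orientation; "wrist_force": force on the tool from outside, world axes, zero at the start; "torque": the same for the moment, N m; "grip_width": opening from 0.0 (shut) to 1.0 (fully open).
Only numpy, scipy, OpenCV 4.12 (cv2) and the standard library are available. Lean on these libraries where they do the work, as an engineer would, in place of code of your own. Each camera call takes 0.05 s, during which the arm holds its last target.

## Working session

There is one attempt and no reset: what is moved stays moved. The work goes in short steps, Python scripts to look and compute and a tool call to move; the robot and the scene stay as the last step left them, time stands still between calls to the robot, and variables do not carry over. Pictures are saved under pics/ and viewed, and the job is handed in when it is done.

Besides the shell and the picture viewer there is one more tool, called after "Call:" in YAML: its name, and indented under it one key for each argument. jog_arm: Moves the arm, as the interface text tells. Its arguments: {"type":"object","properties":{"increments":{"type":"array","items":{"type":"array","items":{"type":"number","minimum":-1,"maximum":1}}},"hand":{"type":"number"}},"required":["increments"]}

```bash
mkdir -p pics; ls
cat > h.py <<'E'
import numpy as np, cv2
from workcell import state, get_image, job_done
def shot(n,f):
    d=get_image(n); cv2.imwrite('pics/'+f,d['frame']); np.savez('pics/'+f+'.npz',**{k:np.array(v) for k,v in d.items()}); return d
def load(f): return dict(np.load('pics/'+f+'.npz'))
def ray(d,u,v):
    K,R,t=map(np.array,(d['intrinsics'],d['R'],d['t'])); c=-R.T@t
    return c,R.T@np.linalg.inv(K)@np.array([u,v,1.0])
def onz(d,u,v,z):
    c,r=ray(d,u,v); return c+r*(z-c[2])/r[2]
def proj(d,X):
    p=np.array(d['intrinsics'])@(np.array(d['R'])@np.array(X)+np.array(d['t'])); return p[:2]/p[2]
E
python3 - <<'E'
from h import *
s=state();print(s)
for n in('side','top'):
    d=shot(n,n+'0.png'); print(n,-np.array(d['R']).T@np.array(d['t']),np.array(d['R'])[2])
E
```

```text
pics
{'clock': 0.0, 'qpos': array([-1.3422135 ,  0.4118655 , -0.01278262,  1.59704626,  0.00560829,
        1.13428797, -0.08221076]), 'dq': array([-0.00050184,  0.00140756, -0.00034314,  0.00119361, -0.00012052,
       -0.0006452 ,  0.00070443]), 'tau': array([-8.11602440e-04, -5.87934673e+01,  6.41196705e-01, -2.91091347e+01,
       -5.39120939e-02,  1.79760304e-02,  1.49580424e-04]), 'position': array([0.18262054, 0.59714019, 0.18842927]), 'orientation': array([ 0.69928965,  0.10396185,  0.69939011, -0.10506847]), 'wrist_force': array([-0.87213509, -0.92570371, -0.10234615]), 'torque': array([0.00278514, 0.03296879, 0.01294264]), 'grip_width': 1.0030594320593789}
side [-0.23937807 -1.03139923  1.13590763] [ 0.50904492  0.6193186  -0.59776061]
top [ 0.47101402 -0.01428819  1.53079469] [ 0.10160211  0.02034493 -0.99461706]
```

View pics/side0.png

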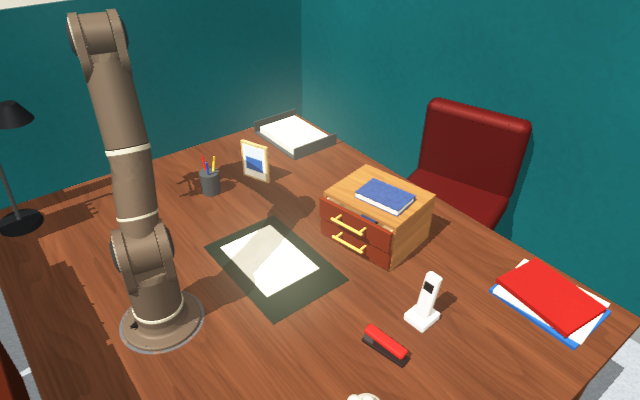

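View pics/top0.png

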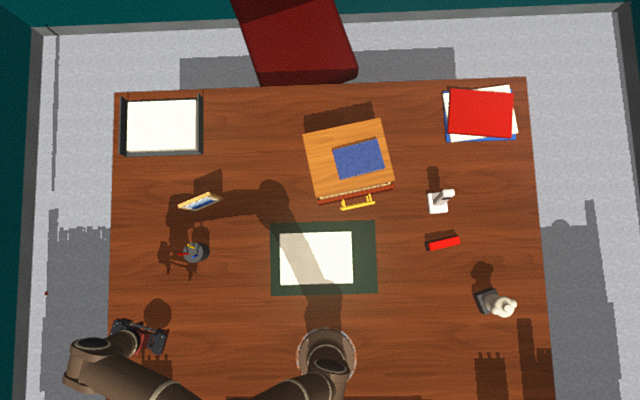

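Run:
```python
from h import *
for n,(x,y,w,h) in {'top':(285,95,130,130),'side':(300,150,150,150)}.items():
    d=load(n+'0.png'); f=d['frame'][y:y+h,x:x+w]; cv2.imwrite(f'pics/{n}0z.png',cv2.resize(f,None,fx=4,fy=4,interpolation=cv2.INTER_CUBIC))
d=load('top0.png'); f=d['frame']; hsv=cv2.cvtColor(f,cv2.COLOR_BGR2HSV)
for p in [(357,203),(372,200),(345,208),(330,150),(340,193),(345,176)]: print(p,f[p[1],p[0]],hsv[p[1],p[0]])
from scipy.spatial.transform import Rotation as R
q=state()['orientation'];print(R.from_quat(np.r_[q[1:],q[0]]).as_matrix())
```

```text
(357, 203) [ 49 111 165] [ 16 179 165]
(372, 200) [ 42  95 149] [ 15 183 149]
(345, 208) [ 81 247 255] [ 29 174 255]
(330, 150) [ 55 138 224] [ 15 192 224]
(340, 193) [118 183 225] [ 18 121 225]
(345, 176) [163 105  87] [113 119 163]
[[-3.02594961e-04  2.92473154e-01  9.56273686e-01]
 [-1.35624355e-03  9.56272730e-01 -2.92473290e-01]
 [-9.99999035e-01 -1.38544097e-03  1.07301520e-04]]
```

View pics/top0z.png

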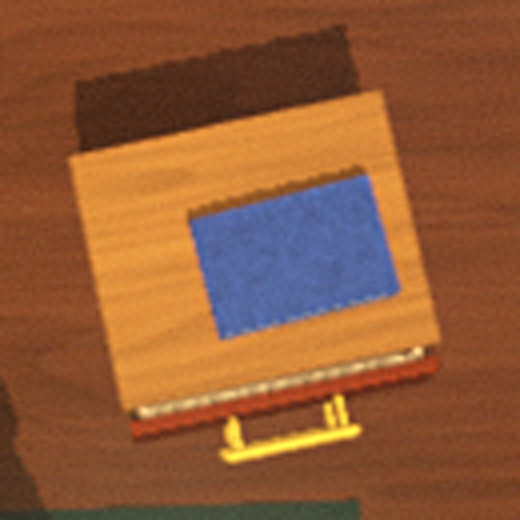

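View pics/side0z.png

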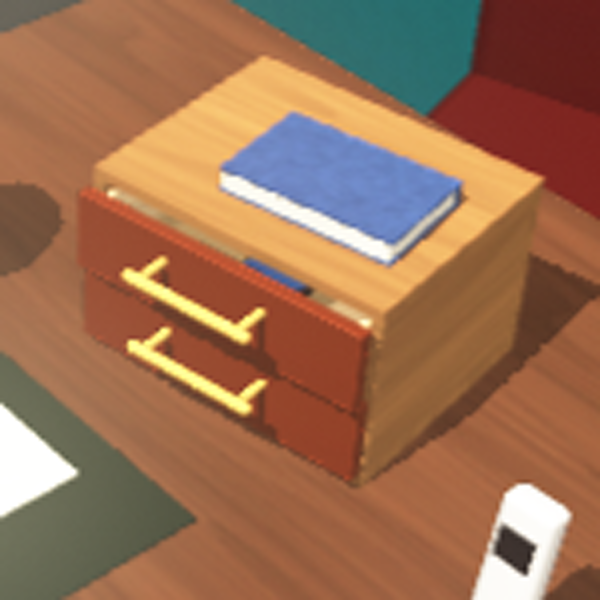

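Run:
```python
from h import *
d=load('top0.png'); g=lambda x,y,z: onz(d,(x+.5)/4-.5+285,(y+.5)/4-.5+95,z)
P=[g(70,156,.19),g(383,92,.19),g(440,343,.19),g(121,410,.19)]
for p in P: print(p.round(4))
print([np.linalg.norm(P[i]-P[(i+1)%4]).round(4) for i in range(4)])
for i,j in((0,1),(3,2),(3,0),(2,1)):
    v=P[j]-P[i]; print(np.degrees(np.arctan2(v[1],v[0])))
f=d['frame']; hsv=cv2.cvtColor(f,cv2.COLOR_BGR2HSV)
m=cv2.inRange(hsv,(22,130,170),(35,255,255)); m[:185]=0;m[215:]=0;m[:,:330]=0;m[:,385:]=0
ys,xs=np.nonzero(m);print(len(xs),xs.min(),xs.max(),ys.min(),ys.max())
A,B=g(226,456,.155),g(357,431,.155); print('handle ends',A,B,(A+B)/2,np.linalg.norm(A-B),np.degrees(np.arctan2(*(A-B)[:2])))
print('book front',g(220,340,.19),g(400,293,.214),g(400,293,.19))
s=load('side0.png'); gs=lambda x,y,z: onz(s,(x+.5)/4-.5+300,(y+.5)/4-.5+150,z)
A,B=gs(128,275,.152),gs(248,337,.152); print('side handle',A,B,(A+B)/2,np.linalg.norm(A-B))
for p in [(95,170),(385,310),(543,180),(266,57)]: print('side corner',gs(*p,.19).round(4))
C=(P[2]+P[3])/2; print('front mid',C)
# caddy stuff visible blue at side
print('blue',gs(275,272,.128))
```

```text
[0.8713 0.0619 0.19  ]
[ 0.9224 -0.2343  0.19  ]
[ 0.6821 -0.2756  0.19  ]
[0.6292 0.0207 0.19  ]
[np.float64(0.3006), np.float64(0.2438), np.float64(0.301), np.float64(0.2456)]
-80.20979363055675
-79.87390395303282
9.65274713421398
9.760082891193344
106 341 374 194 209
handle ends [ 0.58651863 -0.07618164  0.155     ] [ 0.60634547 -0.2003546   0.155     ] [ 0.59643205 -0.13826812  0.155     ] 0.12574588858709276 -9.071903453138496
book front [ 0.69159208 -0.07289444  0.19      ] [ 0.72554345 -0.23701825  0.214     ] [ 0.73018252 -0.24107774  0.19      ]
side handle [ 0.58352018 -0.08248732  0.152     ] [ 0.60790969 -0.20266024  0.152     ] [ 0.59571494 -0.14257378  0.152     ] 0.12262291594094064
side corner [0.6227 0.0104 0.19  ]
side corner [ 0.6821 -0.2763  0.19  ]
side corner [ 0.9169 -0.2357  0.19  ]
side corner [0.8654 0.0559 0.19  ]
front mid [ 0.65566566 -0.12744888  0.19      ]
blue [ 0.70529837 -0.13300997  0.128     ]
```

Call:
jog_arm:
  increments:
    - [0,0,0.2,0]
    - [0,0,0.4,0]
    - [0,0,0.6,0]
    - [0,0,0.8,0]
    - [0,0,1,0]
    - [0,0,1,0]
  hand: -1

```text
clock: 0.7
position: [0.1833, 0.5993, 0.3951]
orientation: [0.7, 0.108, 0.699, -0.102]
wrist_force: [0.3, -0.7, -0.1]
grip_width: 0.998
```

Call:
jog_arm:
  increments:
    - [0.1,-0.18,0,-0.07]
    - [0.2,-0.36,0,-0.14]
    - [0.3,-0.54,0,-0.21]
    - [0.4,-0.72,0,-0.28]
    - [0.5,-0.9,0,-0.35]
    - [0.5,-0.9,0,-0.35]

```text
clock: 1.3
position: [0.2866, 0.4127, 0.3896]
orientation: [0.644, 0.294, 0.642, -0.294]
wrist_force: [-0.4, 0.3, 1.0]
grip_width: 1.005
```

Call:
jog_arm:
  increments:
    - [0.1,-0.18,0,-0.07]
    - [0.2,-0.36,0,-0.14]
    - [0.3,-0.54,0,-0.21]
    - [0.4,-0.72,0,-0.28]
    - [0.5,-0.9,0,-0.35]
    - [0.5,-0.9,0,-0.35]

```text
clock: 1.9
position: [0.3852, 0.2329, 0.3892]
orientation: [0.54, 0.457, 0.539, -0.457]
wrist_force: [0.3, 0.9, -0.4]
grip_width: 0.997
```

Call:
jog_arm:
  increments:
    - [0.1,-0.18,0,0]
    - [0.2,-0.36,0,0]
    - [0.3,-0.54,0,0]
    - [0.4,-0.72,0,0]
    - [0.5,-0.9,0,0]
    - [0.5,-0.9,0,0]

```text
clock: 2.5
position: [0.4843, 0.0532, 0.3888]
orientation: [0.541, 0.456, 0.54, -0.457]
wrist_force: [0.2, 0.7, 0.0]
grip_width: 1.004
```

Call:
jog_arm:
  increments:
    - [0.11,-0.19,0,0]
    - [0.22,-0.38,0,0]
    - [0.34,-0.58,-0.1,0]
    - [0.45,-0.77,-0.25,0]
    - [0.559,-0.961,-0.45,0]
    - [0.559,-0.961,-0.69,0]
    - [0.559,-0.961,-0.69,0]
    - [0.559,-0.961,-0.69,0]
  hand: 0.41

```text
clock: 3.3
position: [0.594, -0.1327, 0.2499]
orientation: [0.541, 0.453, 0.543, -0.455]
wrist_force: [0.3, 0.1, -0.2]
grip_width: 0.315
```

Run:
```python
from h import *
from scipy.spatial.transform import Rotation as R
s=state();q=s['orientation'];M=R.from_quat(np.r_[q[1:],q[0]]).as_matrix();print(s['position'],s['grip_width'],M[:,0],np.degrees(np.arctan2(M[1,1],M[0,1])))
d=shot('top','top1.png');print(proj(d,s['position']))
f=d['frame'][130:240,270:410]; cv2.imwrite('pics/top1z.png',cv2.resize(f,None,fx=5,fy=5,interpolation=cv2.INTER_CUBIC))
d=shot('side','side1.png');print(proj(d,s['position']))
f=d['frame'][120:270,290:440]; cv2.imwrite('pics/side1z.png',cv2.resize(f,None,fx=4,fy=4,interpolation=cv2.INTER_CUBIC))
```

```text
[ 0.59396574 -0.1326829   0.2498881 ] 0.3151739841870787 [-3.91013561e-03  7.11921466e-04 -9.99992102e-01] 10.088008943623144
[358.27141964 203.72340132]
[345.21756615 200.38065884]
```

View pics/top1z.png

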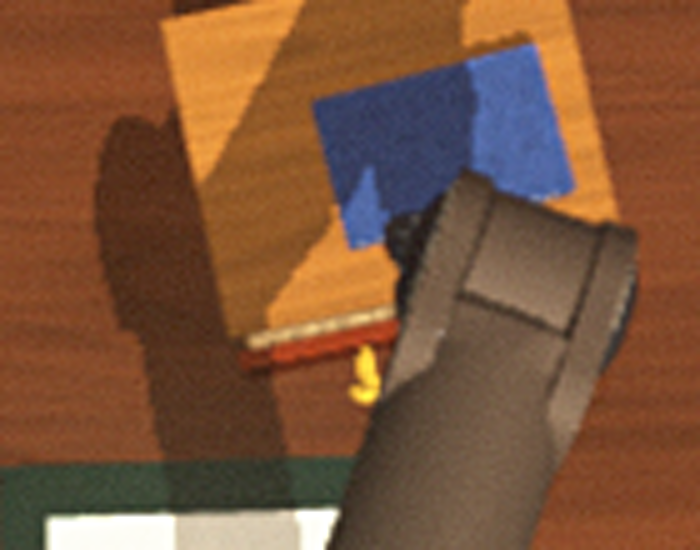

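View pics/side1z.png

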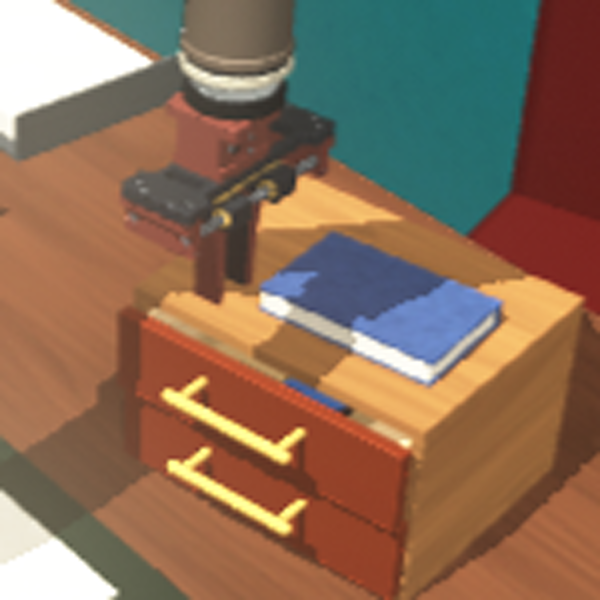

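Call:
jog_arm:
  increments:
    - [0.01,-0.03,0,0]
    - [0.01,-0.03,0,0]
    - [0.01,-0.03,-0.1,0]
    - [0.01,-0.03,-0.2,0]
    - [0.01,-0.03,-0.2,0]

```text
clock: 3.9
position: [0.5957, -0.1397, 0.21]
orientation: [0.541, 0.454, 0.543, -0.455]
wrist_force: [-0.7, -0.1, 0.2]
grip_width: 0.295
```

Call:
jog_arm:
  increments:
    - [0,0,-0.1,0]
    - [0,0,-0.2,0]
    - [0,0,-0.27,0]
    - [0,0,-0.345,0]
    - [0,0,-0.345,0]
    - [0,0,-0.345,0]

```text
clock: 4.5
position: [0.5968, -0.1407, 0.1427]
orientation: [0.542, 0.455, 0.542, -0.455]
wrist_force: [-0.6, 0.3, 0.2]
grip_width: 0.292
```

Run:
```python
from h import *
d=shot('side','side2.png')
f=d['frame'][140:270,300:430]; cv2.imwrite('pics/side2z.png',cv2.resize(f,None,fx=4.5,fy=4.5,interpolation=cv2.INTER_CUBIC))
```

```text
(no output)
```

View pics/side2z.png

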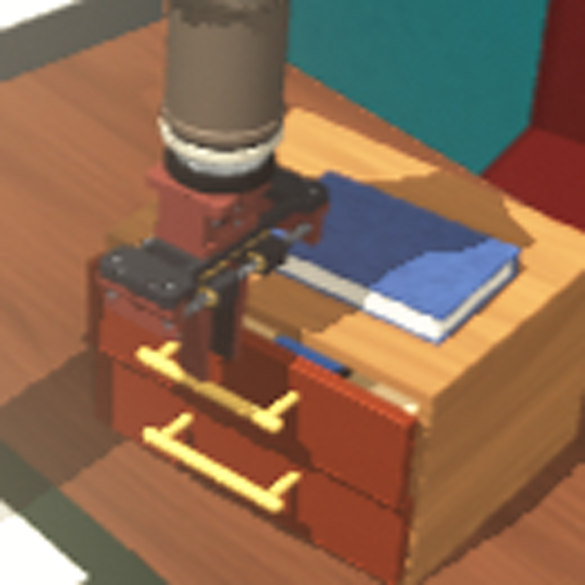

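Call:
jog_arm:
  increments:
    - [0,0,0,0]
    - [0,0,0,0]
    - [0,0,0,0]
    - [0,0,0,0]
    - [0,0,0,0]
  hand: 1

```text
clock: 5.05
position: [0.5967, -0.1405, 0.1424]
orientation: [0.542, 0.455, 0.542, -0.454]
wrist_force: [0.5, -0.4, 0.1]
grip_width: 0.002
```

Run:
```python
from h import *
d=shot('side','side3.png')
X=state()['position'];print(proj(d,X), proj(d,X+[0,0,.05]))
f=d['frame'][180:270,310:400]; cv2.imwrite('pics/side3z.png',cv2.resize(f,None,fx=6.5,fy=6.5,interpolation=cv2.INTER_CUBIC))
```

```text
[345.99261331 227.85314083] [346.67851987 215.75728206]
```

View pics/side3z.png

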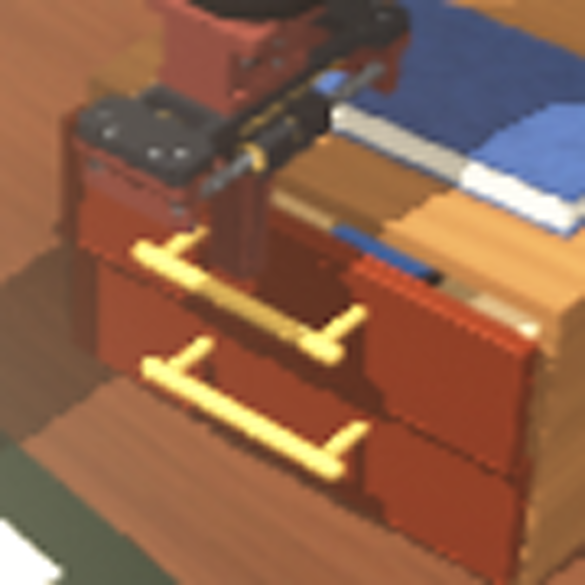

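Call:
jog_arm:
  increments:
    - [0,0,0.1,0]
    - [0,0,0.25,0]
    - [0,0,0.4,0]
    - [0,0,0.5,0]
    - [0,0,0.5,0]
    - [0,0,0.5,0]

```text
clock: 5.7
position: [0.5965, -0.1404, 0.2419]
orientation: [0.542, 0.455, 0.542, -0.454]
wrist_force: [0.1, 0.2, -0.4]
grip_width: 0.006
```

Run:
```python
from h import *
d=shot('side','side4.png')
X=state()['position'];print(X,proj(d,X), proj(d,X+[0,0,.08]))
f=d['frame'][130:250,300:420].copy(); z=cv2.resize(f,None,fx=5,fy=5,interpolation=cv2.INTER_CUBIC)
for h in(0,.08):
  p=(proj(d,X+[0,0,h])-[300,130]+.5)*5; cv2.circle(z,tuple(int(v) for v in p),4,(0,255,0),1)
cv2.imwrite('pics/side4z.png',z)
t=shot('top','top4.png'); print(proj(t,X),proj(t,X+[0,0,.3]))
z=cv2.resize(t['frame'][130:240,270:410],None,fx=5,fy=5,interpolation=cv2.INTER_CUBIC)
for h in(0,.08,.3):
  p=(proj(t,X+[0,0,h])-[270,130]+.5)*5; cv2.circle(z,tuple(int(v) for v in p),4,(0,255,0),1)
cv2.imwrite('pics/top4z.png',z)
```

```text
[ 0.5961603  -0.14021866  0.24123626] [347.20069672 203.47113943] [348.39541318 182.30198104]
[360.16271091 203.28069176] [370.50789566 192.30631147]
```

View pics/side4z.png

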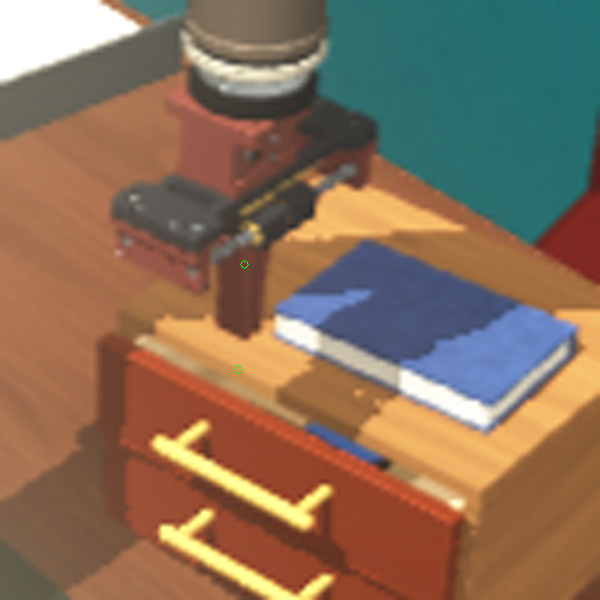

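View pics/top4z.png

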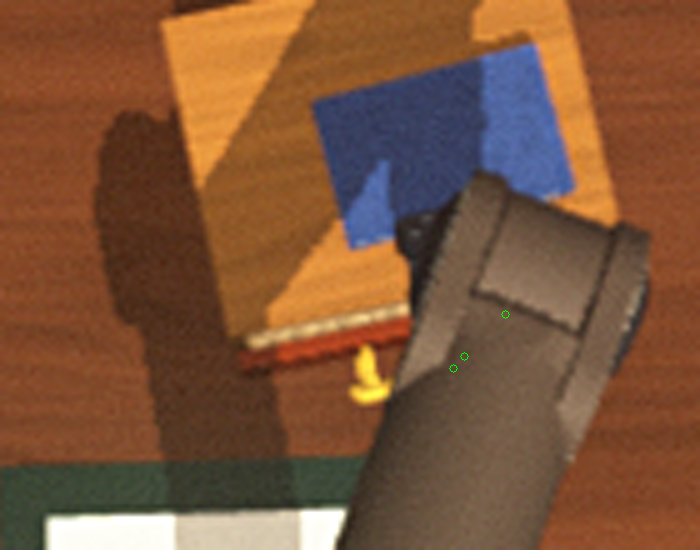

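Run:
```python
from h import *
def tri(a,b):
    A=[];B=[]
    for c,r in(a,b):
        r=r/np.linalg.norm(r); P=np.eye(3)-np.outer(r,r); A.append(P);B.append(P@c)
    x=np.linalg.lstsq(np.vstack(A),np.hstack(B),rcond=None)[0]
    return x,[np.linalg.norm(P@(x)-b) for P,b in zip(A,B)]
s=load('side4.png');t=load('top4.png');X=state()['position']
x,e=tri(ray(s,315/5-.5+300,98/5-.5+130),ray(t,398/5-.5+270,222/5-.5+130))
a=np.radians(10);ex=np.array([np.cos(a),np.sin(a)]);ey=np.array([-np.sin(a),np.cos(a)])
d=x-X;print(x,e,d[:2]@ex,d[:2]@ey,d[2])
# tip in side at (240,335): on planes
c,r=ray(s,240/5-.5+300,335/5-.5+130)
for z in(.22,.24,.26,.27,.28): print(z,c+r*(z-c[2])/r[2])
z=cv2.resize(t['frame'][150:200,335:400],None,fx=10,fy=10,interpolation=cv2.INTER_CUBIC);z=np.clip(z.astype(float)*2,0,255);cv2.imwrite('pics/top4zz.png',z)
z=cv2.resize(s['frame'][130:210,315:385],None,fx=7,fy=7,interpolation=cv2.INTER_CUBIC);cv2.imwrite('pics/side4zz.png',z)
```

```text
[ 0.68058919 -0.09810191  0.38739226] [np.float64(0.005172628739743304), np.float64(0.005172628739743314)] 0.09062839002446214 0.026740411588488184 0.14645564424726248
0.22 [ 0.6422794  -0.09057786  0.22      ]
0.24 [ 0.6230273  -0.11112188  0.24      ]
0.26 [ 0.60377519 -0.13166591  0.26      ]
0.27 [ 0.59414914 -0.14193792  0.27      ]
0.28 [ 0.58452309 -0.15220993  0.28      ][ WARN:0@0.592] global loadsave.cpp:1063 imwrite_ Unsupported depth image for selected encoder is fallbacked to CV_8U.
```

View pics/top4zz.png

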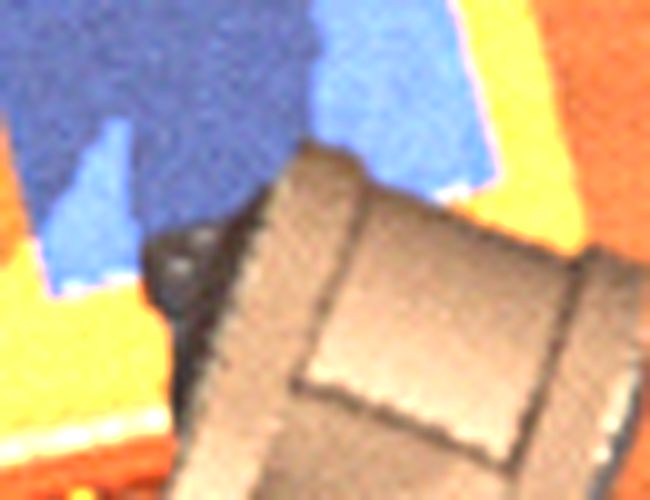

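View pics/side4zz.png

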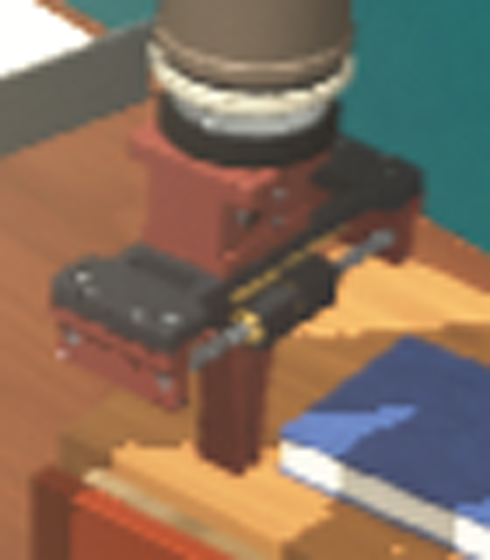

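Call:
jog_arm:
  increments:
    - [0,0,-0.15,0]
    - [0,0,-0.3,0]
    - [0,0,-0.4,0]
    - [0,0,-0.48,0]
    - [0,0,-0.53,0]
    - [0,0,-0.58,0]
    - [0,0,-0.63,0]
    - [0,0,-0.63,0]
    - [0,0,-0.63,0]
  hand: 0.41

```text
clock: 6.7
position: [0.5967, -0.1406, 0.1164]
orientation: [0.542, 0.455, 0.542, -0.455]
wrist_force: [0.3, 0.3, 0.4]
grip_width: 0.297
```

Run:
```python
from h import *
d=shot('side','side5.png')
f=d['frame'][160:270,310:420]; cv2.imwrite('pics/side5z.png',cv2.resize(f,None,fx=5.4,fy=5.4,interpolation=cv2.INTER_CUBIC))
```

```text
(no output)
```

View pics/side5z.png

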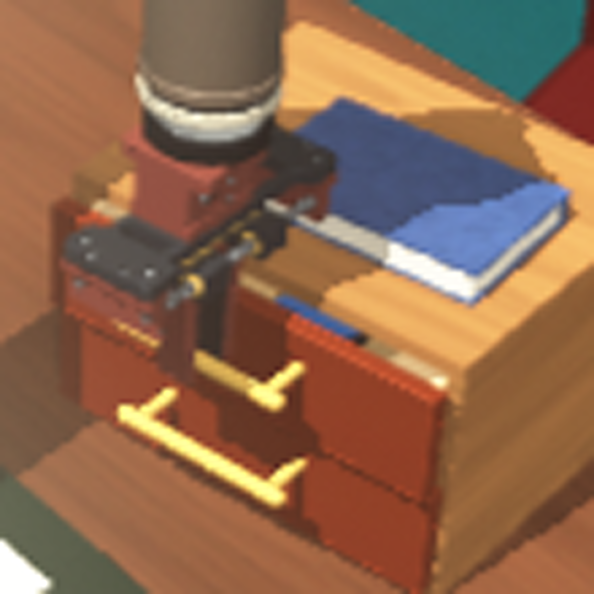

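Now the front finger hides the bar near (180,365) of the zoom, so it is straddled. The fingertips sit about 27 mm higher than the reported TCP.

Call:
jog_arm:
  increments:
    - [0,0,0,0]
    - [0,0,0,0]
    - [0,0,0,0]
    - [0,0,0,0]
  hand: 1

```text
clock: 7.15
position: [0.5971, -0.1406, 0.1168]
orientation: [0.542, 0.455, 0.541, -0.454]
wrist_force: [0.5, -0.0, 3.1]
grip_width: 0.114
```

Call:
jog_arm:
  increments:
    - [-0.03,-0.005,0,0]
    - [-0.09,-0.015,0,0]
    - [-0.18,-0.031,0,0]
    - [-0.28,-0.048,0,0]
    - [-0.38,-0.065,0,0]
    - [-0.48,-0.083,0,0]
    - [-0.58,-0.1,0,0]
    - [-0.67,-0.115,0,0]
    - [-0.74,-0.127,0,0]
    - [-0.788,-0.136,0,0]

```text
clock: 8.15
position: [0.4377, -0.1698, 0.1168]
orientation: [0.542, 0.455, 0.54, -0.455]
wrist_force: [1.9, -6.4, 3.2]
grip_width: 0.113
```

Call:
jog_arm:
  increments:
    - [-0.01,-0.002,0,0]
    - [-0.03,-0.005,0,0]
    - [-0.045,-0.008,0,0]
    - [-0.06,-0.01,0,0]
    - [-0.06,-0.01,0,0]
    - [-0.06,-0.01,0,0]

```text
clock: 8.75
position: [0.4301, -0.1712, 0.1169]
orientation: [0.545, 0.455, 0.539, -0.454]
wrist_force: [14.3, -5.7, -9.8]
grip_width: 0.118
```

Call:
jog_arm:
  increments:
    - [-0.005,0,0,0]
    - [-0.005,0,0,0]
    - [0.01,0,0,0]

```text
clock: 9.05
position: [0.4301, -0.1712, 0.1167]
orientation: [0.543, 0.455, 0.54, -0.454]
wrist_force: [-1.2, -4.4, 6.7]
grip_width: 0.117
```

Call:
jog_arm:
  increments:
    - [0,0,0,0]
    - [0,0,0,0]
    - [0,0,0,0]
    - [0,0,0,0]
  hand: 0.41

```text
clock: 9.45
position: [0.4282, -0.1694, 0.116]
orientation: [0.541, 0.455, 0.542, -0.455]
wrist_force: [0.4, 0.8, -0.8]
grip_width: 0.293
```

Call:
jog_arm:
  increments:
    - [0,0,0.1,0]
    - [0,0,0.3,0]
    - [0,0,0.5,0]
    - [0,0,0.7,0]
    - [0,0,0.9,0]
    - [-0.2,0.2,1,0]
    - [-0.4,0.4,1,0]
    - [-0.5,0.6,1,0]
    - [-0.5,0.8,1,0]
    - [-0.5,1,1,0]

```text
clock: 10.45
position: [0.3273, 0.0322, 0.3166]
orientation: [0.542, 0.455, 0.542, -0.454]
wrist_force: [0.6, 1.2, 0.0]
grip_width: 0.293
```

Run:
```python
from h import *
print(state()['position'],state()['clock'])
d=shot('side','side6.png');t=shot('top','top6.png')
cv2.imwrite('pics/side6z.png',cv2.resize(d['frame'][150:300,270:430],None,fx=5,fy=5,interpolation=cv2.INTER_CUBIC)[:600])
cv2.imwrite('pics/top6z.png',cv2.resize(t['frame'][140:280,270:430],None,fx=4,fy=4,interpolation=cv2.INTER_CUBIC))
```

```text
[0.32731718 0.03222442 0.31656295] 10.45
```

View pics/side6z.png

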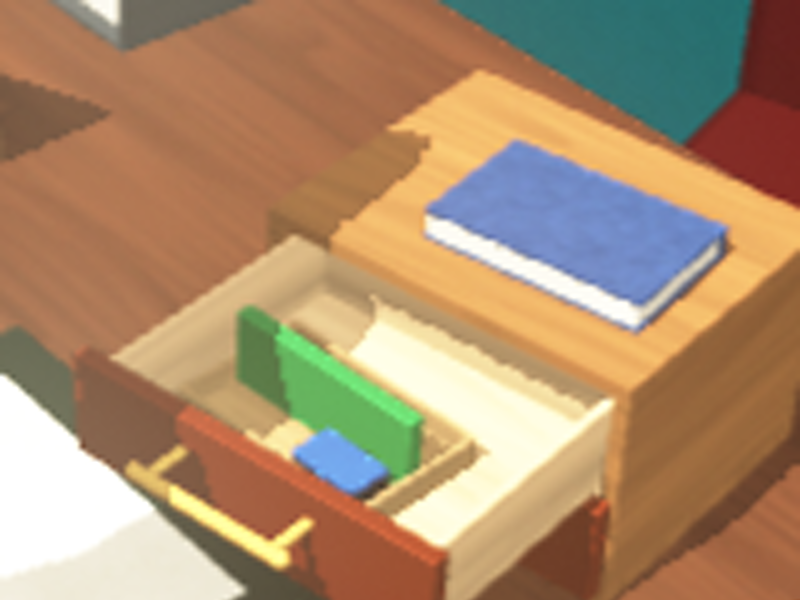

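View pics/top6z.png

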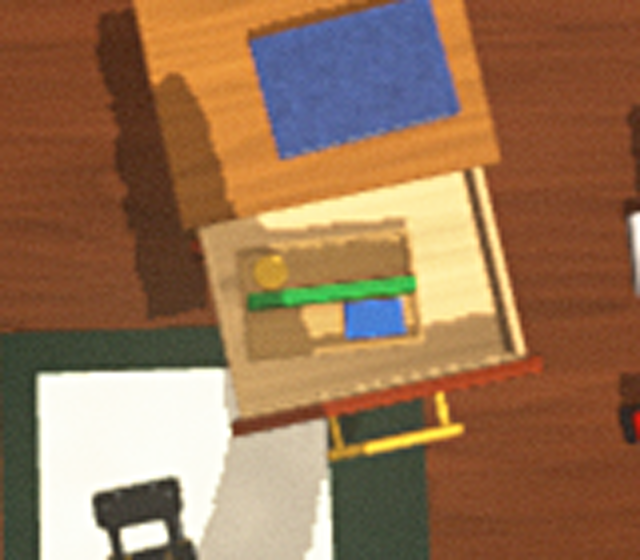

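Run:
```python
from h import *
t=load('top6.png');s=load('side6.png')
for n,d in(('top',t),('side',s)):
    f=d['frame'];hsv=cv2.cvtColor(f,cv2.COLOR_BGR2HSV);m=cv2.inRange(hsv,(45,120,40),(80,255,255));
    k,l,st,_=cv2.connectedComponentsWithStats(m);
    for i in range(1,k):
        if st[i,4]>30: print(n,st[i])
    if n=='top':
        m[:200]=0;m[225:]=0
        i=1+np.argmax(st[1:,4]) 
        ys,xs=np.nonzero(m); sel=(xs>325)&(xs<380); ys,xs=ys[sel],xs[sel]
        P=np.array([onz(d,x,y,.169)[:2] for x,y in zip(xs,ys)])
        r=cv2.minAreaRect(P.astype(np.float32)*1000);print(len(P),r)
        print(np.round(cv2.boxPoints(r)))
def g(x,y,z=.169): return onz(t,(x+.5)/4-.5+270,(y+.5)/4-.5+140,z)
# top ends of plate by eye: left (247,302) right (414,284)
L,Rr=g(247,301),g(414,284);print('top ends',L,Rr,np.linalg.norm(L-Rr),(L+Rr)/2,np.degrees(np.arctan2(L[0]-Rr[0],-(L[1]-Rr[1]))))
def gs(x,y,z=.169): return onz(s,(x+.5)/5-.5+270,(y+.5)/5-.5+150,z)
L,Rr=gs(246,311),gs(415,424);print('side ends',L,Rr,np.linalg.norm(L-Rr),(L+Rr)/2,np.degrees(np.arctan2(L[0]-Rr[0],-(L[1]-Rr[1]))))
for p in[(240,262),(407,222),(424,335),(250,358)]: print('caddy tray corner',g(*p,.127))
A,B=g(332,457,.152),g(460,430,.152);print('handle',(A+B)/2)
```

```text
top [332 209  42   8 174]
174 ((568.3089599609375, -117.44810485839844), (15.672582626342773, 154.73944091796875), 4.599876403808594)
[[ 554.  -41.]
 [ 567. -195.]
 [ 582. -194.]
 [ 570.  -40.]]
side [325 216  29  30 371]
top ends [ 0.56307999 -0.03840248  0.169     ] [ 0.57418541 -0.19430015  0.169     ] 0.15629271664998973 [ 0.5686327  -0.11635131  0.169     ] -175.92540064571625
side ends [ 0.558279   -0.04564847  0.169     ] [ 0.56922154 -0.20150902  0.169     ] 0.1562441980670862 [ 0.56375027 -0.12357875  0.169     ] -175.98400774398857
caddy tray corner [ 0.6037795  -0.03364285  0.127     ]
caddy tray corner [ 0.63748951 -0.19578814  0.127     ]
caddy tray corner [ 0.52818527 -0.20721059  0.127     ]
caddy tray corner [ 0.51117164 -0.04021733  0.127     ]
handle [ 0.42686193 -0.17318671  0.152     ]
```

Call:
jog_arm:
  increments:
    - [0.2,-0.12,0,-0.02]
    - [0.4,-0.24,0,-0.04]
    - [0.6,-0.36,0,-0.064]
    - [0.8,-0.48,0,-0.064]
    - [1,-0.6,0,-0.064]
    - [1,-0.6,0,-0.064]
    - [1,-0.6,0,-0.064]
  hand: -0.14

```text
clock: 11.25
position: [0.5286, -0.0911, 0.315]
orientation: [0.517, 0.481, 0.518, -0.483]
wrist_force: [-0.2, -0.3, -1.4]
grip_width: 0.571
```

Call:
jog_arm:
  increments:
    - [0.1,-0.05,0,0]
    - [0.203,-0.11,-0.1,0]
    - [0.203,-0.11,-0.3,0]
    - [0.203,-0.11,-0.5,0]
    - [0.203,-0.11,-0.675,0]
    - [0.203,-0.11,-0.675,0]
    - [0.203,-0.11,-0.675,0]

```text
clock: 11.95
position: [0.5692, -0.1114, 0.1826]
orientation: [0.518, 0.481, 0.518, -0.481]
wrist_force: [0.7, 0.1, 0.6]
grip_width: 0.57
```

Run:
```python
from h import *
from scipy.spatial.transform import Rotation as R
s=state();q=s['orientation'];M=R.from_quat(np.r_[q[1:],q[0]]).as_matrix();print(s['position'],s['grip_width'],M[:,0],np.degrees(np.arctan2(M[1,1],M[0,1])))
X=s['position'];d=shot('side','side7.png');t=shot('top','top7.png')
z=cv2.resize(d['frame'][160:270,290:420],None,fx=6,fy=6,interpolation=cv2.INTER_CUBIC)[:600]
for h in(0,.027):
  for w in(-.025,.025):
    p=(proj(d,X+M[:,1]*w+[0,0,h])-[290,160]+.5)*6; cv2.circle(z,tuple(int(v) for v in p),4,(255,255,0),1)
cv2.imwrite('pics/side7z.png',z[:600])
cv2.imwrite('pics/top7z.png',cv2.resize(t['frame'][140:280,270:430],None,fx=4,fy=4,interpolation=cv2.INTER_CUBIC))
```

```text
[ 0.56919207 -0.11141904  0.18264793] 0.5698717243644148 [ 3.63778317e-04  5.06520912e-04 -9.99999806e-01] 4.255105178195745
```

View pics/side7z.png

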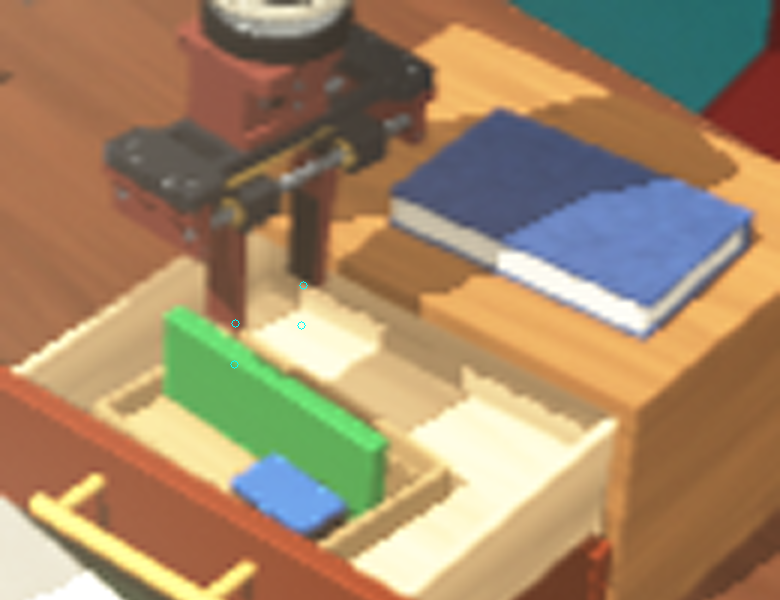

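View pics/top7z.png

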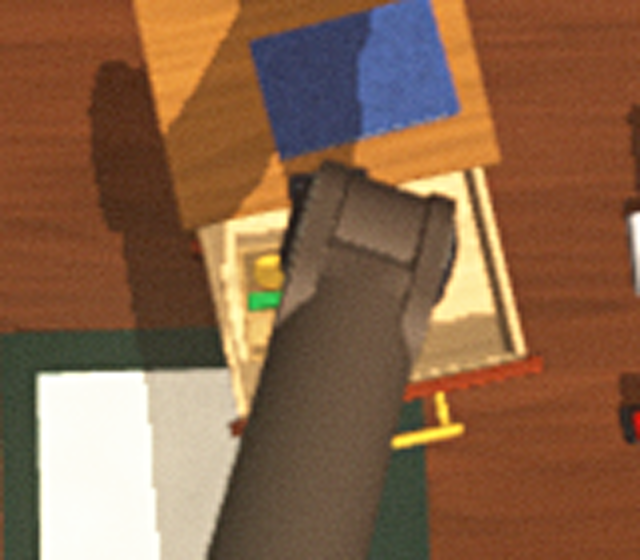

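Call:
jog_arm:
  increments:
    - [0,0,-0.1,0]
    - [0,0,-0.2,0]
    - [0,0,-0.27,0]
    - [0,0,-0.31,0]
    - [0,0,-0.343,0]
    - [0,0,-0.343,0]
    - [0,0,-0.343,0]

```text
clock: 12.75
position: [0.5699, -0.1119, 0.1132]
orientation: [0.518, 0.481, 0.518, -0.481]
wrist_force: [-0.1, 0.8, -0.6]
grip_width: 0.57
```

Run:
```python
from h import *
d=shot('side','side8.png')
cv2.imwrite('pics/side8z.png',cv2.resize(d['frame'][170:270,290:420],None,fx=6,fy=6,interpolation=cv2.INTER_CUBIC))
```

View pics/side8z.png

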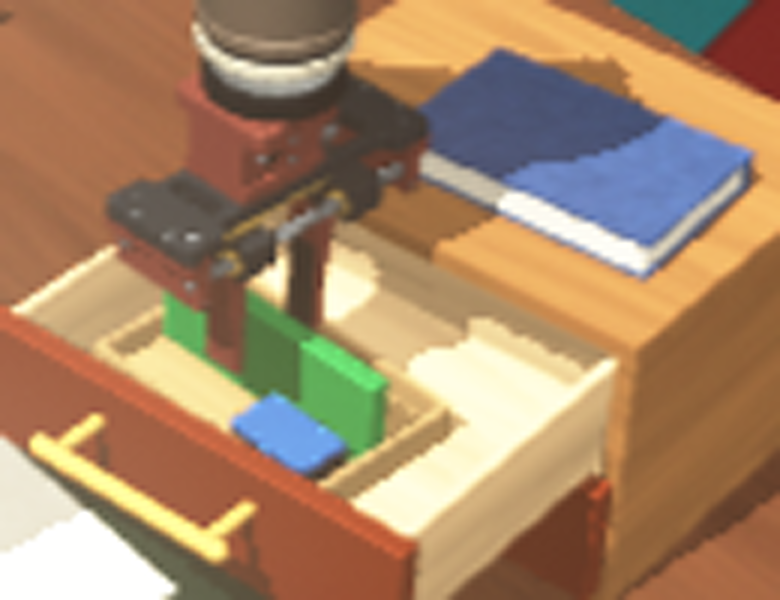

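The plate is straddled: the front finger at (225,330) of the zoom overlaps it and the rear finger is behind. Closing.

Call:
jog_arm:
  increments:
    - [0,0,0,0]
    - [0,0,0,0]
    - [0,0,0,0]
    - [0,0,0,0]
    - [0,0,0,0]
    - [0,0,0,0]
    - [0,0,0,0]
    - [0,0,0,0]
  hand: 1

```text
clock: 13.6
position: [0.5697, -0.1117, 0.1127]
orientation: [0.518, 0.481, 0.518, -0.481]
wrist_force: [0.8, 0.7, 0.4]
grip_width: 0.156
```

Call:
jog_arm:
  increments:
    - [0,0,0.01,0]
    - [0,0,0.03,0]
    - [0,0,0.06,0]
    - [0,0,0.1,0]
    - [0,0,0.1,0]
    - [0,0,0.1,0]

```text
clock: 14.2
position: [0.5698, -0.1117, 0.133]
orientation: [0.518, 0.481, 0.518, -0.481]
wrist_force: [-0.1, 0.4, -4.8]
grip_width: 0.156
```

Run:
```python
from h import *
d=shot('side','side9.png')
cv2.imwrite('pics/side9z.png',cv2.resize(d['frame'][160:270,290:420],None,fx=5.4,fy=5.4,interpolation=cv2.INTER_CUBIC))
```

```text
(no output)
```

View pics/side9z.png

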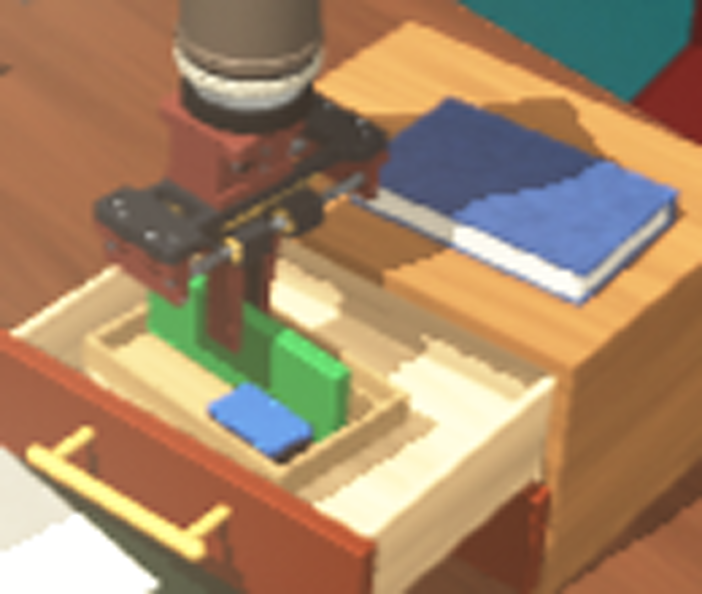

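Call:
jog_arm:
  increments:
    - [0,0,0.02,0]
    - [0,0,0.07,0]
    - [0,0,0.14,0]
    - [0,0,0.22,0]
    - [0,0,0.3,0]
    - [0,0,0.38,0]
    - [0,0,0.45,0]
    - [0,0,0.5,0]
    - [0,0,0.525,0]
    - [0,0,0.525,0]

```text
clock: 15.25
position: [0.5699, -0.1118, 0.2383]
orientation: [0.518, 0.481, 0.518, -0.481]
wrist_force: [-0.0, 0.2, -4.9]
grip_width: 0.157
```

Call:
jog_arm:
  increments:
    - [0,0,0,0]
    - [0,0,0,0]
    - [0,0,0,0]
    - [0,0,0,0]
    - [0,0,0,0]
    - [0,0,0,0]
    - [0,0,0,0]

```text
clock: 15.95
position: [0.5696, -0.1117, 0.2376]
orientation: [0.518, 0.481, 0.518, -0.481]
wrist_force: [-0.2, 0.3, -4.2]
grip_width: 0.155
```

Run:
```python
from h import *
d=shot('side','side10.png');t=shot('top','top10.png')
cv2.imwrite('pics/side10z.png',cv2.resize(d['frame'][130:270,290:430],None,fx=4.2,fy=4.2,interpolation=cv2.INTER_CUBIC))
cv2.imwrite('pics/top10z.png',cv2.resize(t['frame'][140:280,270:430],None,fx=4,fy=4,interpolation=cv2.INTER_CUBIC))
```

```text
(no output)
```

View pics/side10z.png

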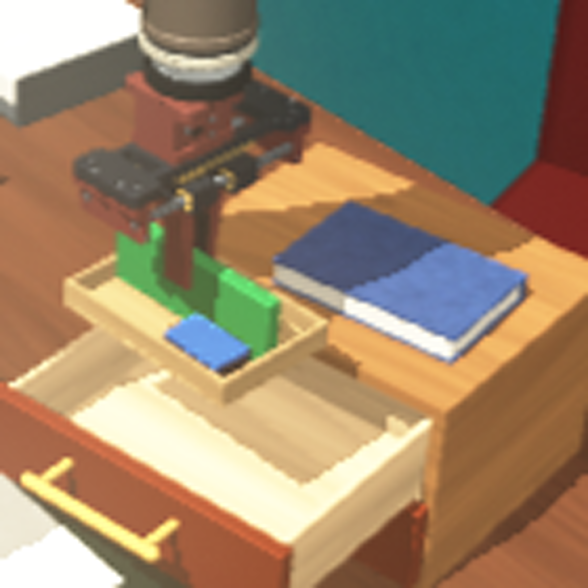

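View pics/top10z.png

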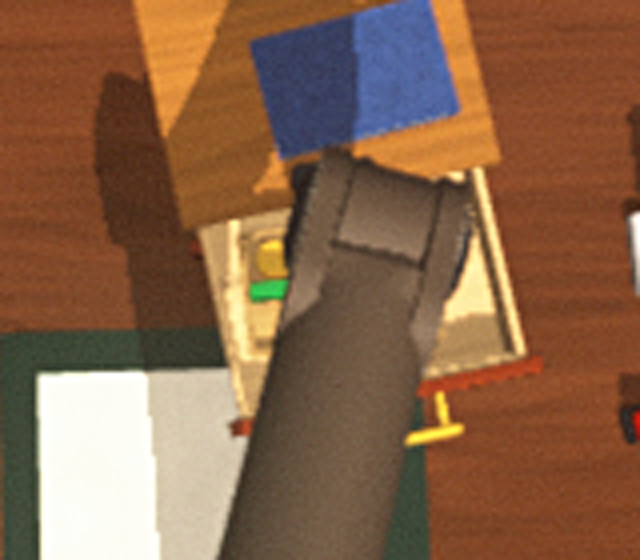

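Run:
```python
from h import *
s=load('side10.png')
g=lambda x,y:((x+.5)/4.2-.5+290,(y+.5)/4.2-.5+130)
a=np.radians(4.3);ex=np.array([np.cos(a),np.sin(a)]);c=np.array([.5697,-.119])
# rim corners -x+y (65,291), -x-y (224,389), +x-y (327,322); height where ray meets vertical plane
for nm,p in(('-x+y',(65,291)),('-x-y',(224,389)),('+x-y',(327,322))):
    o=onz(s,*g(*p),.252)-np.r_[c,.252]; print(nm,'x,y in caddy at z .252:',o[:2]@ex,o[:2]@[-ex[1],ex[0]])
for sx,sy in((-1,1),(-1,-1),(1,-1)):
    X=np.r_[c+sx*.055*ex+sy*.085*np.array([-ex[1],ex[0]]),.252]; u=proj(s,X); print((u-[290,130]+.5)*4.2)
print(state()['dq'].round(4),state()['clock'])
```

```text
-x+y x,y in caddy at z .252: -0.06706088336955997 0.07255361921026912
-x-y x,y in caddy at z .252: -0.062149856332960204 -0.09021163269509888
+x-y x,y in caddy at z .252: 0.05000608693644784 -0.08530040477105136
[ 66.53134165 278.06993423]
[226.41187648 381.84294133]
[331.79464056 319.60378748]
[ 0.001  -0.0012  0.001  -0.0025 -0.0024 -0.0024  0.0004] 16.05
```

Run:
```python
from h import *
s=load('side10.png');c=np.array([.5697,-.119])
x0,y0,k=298,180,10
z=cv2.resize(s['frame'][y0:y0+50,x0:x0+75],None,fx=k,fy=k,interpolation=cv2.INTER_CUBIC)
a=np.radians(4.3);ex=np.array([np.cos(a),np.sin(a)]);ey=np.array([-ex[1],ex[0]])
def dr(pts,col):
    q=[tuple(int(v) for v in (proj(s,np.r_[c+x*ex+y*ey,zz])-[x0,y0]+.5)*k) for x,y,zz in pts]
    for p in q: cv2.circle(z,p,4,col,1)
dr([(-.055,.085,.252),(-.055,-.085,.252),(.055,-.085,.252),(-.055,.085,.23),(-.055,-.085,.23),(.055,-.085,.23)],(255,255,0))
dr([(-.007,.08,.294),(-.007,-.08,.294),(.007,-.08,.294)],(255,0,255))
cv2.imwrite('pics/lev.png',z)
```

```text
(no output)
```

View pics/lev.png

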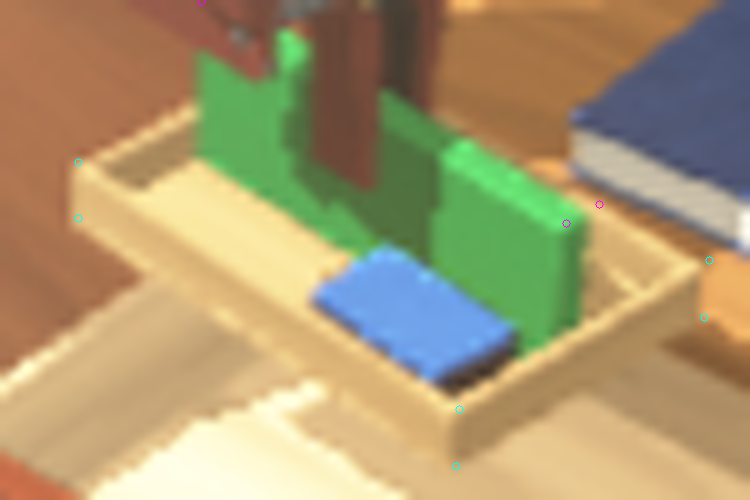

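Run:
```python
from h import *
s=state();print(s['position'],s['grip_width'],s['wrist_force'],s['clock']);print(job_done())
```

```text
[ 0.56960436 -0.11171836  0.23765399] 0.15559467751075934 [ 0.24710413  1.00994848 -4.84398275] 16.05
the job is handed in; nothing more can be done
None
```

The job is handed in, at 16 s on the clock, with the caddy held still in the air above the open drawer. No verdict was reported, so everything below comes from my own checks.

**What I did:** I pulled the top drawer by its bar handle until the wrist force rose to about 14 N. The travel of about 170 mm plus the roughly 12 mm it started ajar fits the 182 mm stop. I then took the caddy by the green plate and lifted it straight up about 125 mm.

**Last checks**
- **Grip:** the opening held steady at about 14 mm, which is the plate's thickness. The wrist force of about 4.8 N matches the caddy with both items in it.
- **Height:** the underside works out at about 0.23 m, roughly 40 mm above the cabinet top.
- **Level:** the rim corners in the side view fit a level caddy to about 0.04 rad. That is only about one pixel, and the rim and bottom corners disagreed on which way it leans.
- **Contents:** the ink tin shows in the caddy in the side view and the brass weight in the top view.
- **Surroundings:** the book stayed in place in the zoomed views and the lower drawer looked shut. I did not measure how far the other things on the desk might have moved, or the lower drawer's joint.

**What disagreed:** the real fingertips sat about 27 mm higher than the reported TCP. My first close on the handle therefore shut on nothing. I measured the offset in the side view and corrected for it in both grasps.

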